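Pack the pump's porcelain valve balls in their transit canister

ROBOT

A 6-joint arm with a two-finger parallel gripper is mounted at the origin on a cart in front of the work surface, level with it; the furniture and walls round the work are solid. World frame = base frame: x ahead of the robot, y to its left, z up, the work surface at z = 0. Lengths are in m, angles in rad, forces in N, time in s.
With the tool pointing down it reaches from about 0.35 to 0.775 m from the base axis. Payload 7.3 kg.
Tool frame: the origin (TCP) lies on the centre line of the jaws, within the pads' length; the fingertips stand 25 mm ahead of it and the grasp point (between the pads) lies 6 mm ahead of it; z points along the fingers, y is the line along which they close (so a half turn about z gives the same grasp; the last joint's range is limited). The gripper opens to 92 mm and grips with 3 to 60 N. Pads are 19 mm wide; open, the fingers measure 130 mm over their backs; the gripper's body (75 mm by 190 mm) begins 47 mm behind the grasp point.
Start: joints at [-1.369, 0.342, 1.524, -0, 1.275, -0.146], TCP at [0.179, -0.494, 0.252] pointing down, gripper open.
Joint ranges: [-2.53, 2.53], [-0.77, 2.02], [0.04, 2.7], [-1, 4.14], [0.28, 2.66], [-3.11, 3.11]. Speed limits (rad/s): [2.57, 2.57, 3.14, 3.14, 3.14, 3.14].

INTERFACE

Orientations are given as a 3x3 rotation matrix whose columns are the frame's x, y, z axes.
In Python, from rig import manip gives the robot as it stands.
- The arm moves only by the shell command python3 -m jog 'ROWS' [FORCE]. ROWS is text: rows parted by semicolons, each of 7 numbers parted by spaces: the opening, from 0 (shut) to 1 (fully open), then the shift along the world's x, y, z in mm, then the turn, a rotation vector about the world's x, y, z in rad. In form: hand tx ty tz ax ay az; .... A call has 1 to 20 rows; each row shifts and turns the commanded pose from where the row before left it; what a row does not reach is not made up. A row lasts 1/8 s, in which the tool goes at most 62.5 mm and 10.7 degrees, less where a joint would pass 70% of its speed; a pose out of reach is approached as far as the arm can. A call with a gripper value outside its range is refused whole. The fingers move at their own pace and stop on an object; FORCE is the grip in N (left out, the last holds). Time passes only in rows, so rows that do not move let the fingers close. It gives the time, the measured TCP pose, the force, the opening and the grip force at its end, in the units of the state.
- manip.sense(): the state, without advancing time (a new reading comes with each control period).
- manip.read_camera(name): name is "side" or "top" or "wrist"; returns the picture (400x640x3 uint8, red, green, blue); there is no depth.
- manip.camera_model(name): a dict with "fx", "fy", "cx", "cy" (pixels), "rvec" (rotation vector, rad) and "tvec" (3), from world to camera coordinates, as OpenCV has them. Camera axes: x right, y down, z forward; pixel columns grow to the right and rows downward; lengths in m; the calibration is good to about 2 mm. The wrist camera is an equidistant fisheye: a pixel r from the principal point sees the ray r / f radians off the axis. A picture is of the moment at which its call begins: read the wrist's pose just before it. camera_model takes no time and is no camera call; for the wrist camera it gives the pose at the moment of the call.
- manip.job_done(): hands the job in; it is judged then, once.
Trained networks look in the newest picture that a camera, given by its name, has taken for a name from the list of things; names that differ only in an ending like _2 or _b are one class to them, and where a whole thing is asked for, a point or a joint stands for the part that bears it (a point fixed in the world has none). Each returns a list of dicts, best first, with "score" (0 to 1); they miss things now and then, are a little off and sometimes report something else, mostly with a low value. They report only what shows in the picture. A call takes as long as a camera call. They do not tell look-alikes from the thing itself.
- manip.cut_out(target, camera): "pixels" (400x640 bool, what is visible of it) and "position" ([column, row] as shares, 0 to 1, of the picture: columns of its width, rows of its height, amid what is visible of it).
- manip.mark_of(target, camera): "position" ([column, row] as shares, 0 to 1, of the picture: columns of its width, rows of its height: a listed point, or the origin of a listed thing).
The state is a dict: "t": time; "qpos": joint angles; "dq": joint speeds; "tau": joint torques, N m; "ee_pos": TCP position; "eef_rot": TCP orientation; "wrist_force": force on the tool from outside, world axes, zero at the start; "moment": the same for the moment, N m; "finger_gap": finger opening in m; "finger_force": force on a finger pad.
Only numpy, scipy, OpenCV 4.12 (cv2) and the standard library are available. Lean on these libraries where they do the work, as an engineer would, in place of code of your own. Each camera call takes 0.05 s, during which the arm holds its last target. There are 200 camera calls.

TASK

Pack the pump's three white porcelain valve balls for transit: take them one at a time from the wooden rack and set each in a cup of its own inside the grey canister, lowering it until you feel the sprung floor take it before you let go (the floor is not always set at the same height; the balls chip if they are dropped or rammed). Then lay the perforated hold-down plate on the balls, knob up, press it down evenly without undue force until all three spring catches have snapped out over its edge, and let go. Leave the beaker, the tin and the spanner where they are.

Things in the scene. Friction and masses are not known exactly. Their poses are not given: they have to be found in the camera images.
- canister: open round grey canister, fixed on the bench: 186 mm outside diameter, 180 mm inside, rim 122 mm high. Origin: centre of its underside; z up; x points to cup 1. A level floor plate inside carries three rubber ring cups, centres 42 mm from the axis at 0, 120 and 240 degrees from x. Spring catches stand in the wall at 60, 180 and 300 degrees; housings reach 118 mm from the axis outside
- canister_mouth (a point): centre of the canister's open mouth, 122 mm above its underside
- catch_1 (a joint): spring catch at 60 degrees from the canister's x: a 14 mm wide bolt, 0 = fully out (tip 79 mm from the axis), up to 0.012 m pushed back into the wall. Flat underside 102 mm above the bench, sloped upper face: a plate pressed down pushes it back (about 2 N) and it springs out over the plate
- catch_2 (a joint): spring catch at 180 degrees from the canister's x: a 14 mm wide bolt, 0 = fully out (tip 79 mm from the axis), up to 0.012 m pushed back into the wall. Flat underside 102 mm above the bench, sloped upper face: a plate pressed down pushes it back (about 2 N) and it springs out over the plate
- catch_3 (a joint): spring catch at 300 degrees from the canister's x: a 14 mm wide bolt, 0 = fully out (tip 79 mm from the axis), up to 0.012 m pushed back into the wall. Flat underside 102 mm above the bench, sloped upper face: a plate pressed down pushes it back (about 2 N) and it springs out over the plate
- cup_1 (a point): centre of ring cup 1 (inner radius 15 mm, 4 mm high) at the floor's MIDDLE setting, 65 mm above the bench. An adjuster sets the unloaded floor up to 10 mm higher or lower from job to job; that is not measured and this point does not follow it. The floor is sprung and stays level: it sinks about 1.2 mm per N (4 mm a ball, 47 mm at most). A ball in a cup has its centre 28 mm above the cup's top face
- cup_2 (a point): the same for cup 2, at 120 degrees
- cup_3 (a point): the same for cup 3, at 240 degrees
- ball_1_center (a point): centre of a white porcelain ball, 64 mm in diameter, about 0.3 kg; all three balls are alike and at first lie in the rack's hollows, centre 48 mm above the bench
- ball_2_center (a point): centre of a white porcelain ball, 64 mm in diameter, about 0.3 kg; all three balls are alike and at first lie in the rack's hollows, centre 48 mm above the bench
- ball_3_center (a point): centre of a white porcelain ball, 64 mm in diameter, about 0.3 kg; all three balls are alike and at first lie in the rack's hollows, centre 48 mm above the bench
- ball_1: the first ball's body (its origin turns with it; use the centre)
- ball_2: the second ball's body
- ball_3: the third ball's body
- rack: wooden rack board, 74 x 214 x 20 mm, fixed to the bench, with three shallow hollows 80 mm apart along its y axis. Origin: centre of its underside
- plate: perforated aluminium hold-down disc, 172 mm across, 5 mm thick, 0.25 kg, with a black knob, 30 mm in diameter, 5 to 41 mm above the underside. Origin: centre of its underside; z up through the knob. It starts flat on the bench. Held by the catches its underside is about 97 mm above the bench (knob's top 138 mm); press it some 3 to 8 mm below that to snap all three, 6 to 24 N
- beaker: plastic measuring beaker, 131 mm high, a bystander behind the canister
- grease_tin: round yellow tin with a pale lid, 70 mm across and 46 mm high, a bystander at the bench's front edge
- spanner: combination spanner, 231 mm long, lying at the bench's front edge, a bystander
Things that resemble listed ones, but are neither listed nor needed, are in the scene too. Leave any orange or turquoise look-alike of the ball_2 alone.

How it is judged:
By the outcome, as a careful person would: the job done as asked, in the order asked, and still so for the second after the job is handed in, with the robot touching nothing.
It also fails if it takes over 72 s, if anything falls off the work surface, if the arm or the gripper's body presses on something with over 40 N, if the wrist force passes 120 N, or if a joint passes its speed limit or range.

## Working session

There is one attempt and no reset: what is moved stays moved. The work goes in short steps, Python scripts to look and compute and a shell command to move; the robot and the scene stay as the last step left them, time stands still between calls to the robot, and variables do not carry over. Pictures are saved under pics/ and viewed, at most 10 in all, crops included, and the job is handed in when it is done.

```bash
mkdir -p pics; ls
cat > h.py <<'E'
import numpy as np, cv2
from rig import manip
def ray(cam,u,v):
    m=manip.camera_model(cam); R=cv2.Rodrigues(np.array(m["rvec"],float))[0]; t=np.array(m["tvec"],float).ravel()
    x=(u-m["cx"])/m["fx"]; y=(v-m["cy"])/m["fy"]
    if cam=="wrist":
        th=np.hypot(x,y); s=np.sin(th)/max(th,1e-9); d=np.array([x*s,y*s,np.cos(th)])
    else: d=np.array([x,y,1.])
    return -R.T@t, R.T@d
def atz(cam,u,v,z):
    c,d=ray(cam,u,v); return c+d*(z-c[2])/d[2]
def px(r): return r["position"][0]*640, r["position"][1]*400
def snap(cam,name=None):
    im=manip.read_camera(cam)
    if name: cv2.imwrite(f"pics/{name}.png",cv2.cvtColor(im,cv2.COLOR_RGB2BGR))
    return im
E
python3 - <<'E'
from h import *
np.set_printoptions(precision=3,suppress=True)
a=snap("top","top0");b=snap("side","side0")
cv2.imwrite("pics/both.png",cv2.cvtColor(np.vstack([a,b])[:, :],cv2.COLOR_RGB2BGR)) if 0 else None
Z=dict(canister=0,canister_mouth=.122,cup_1=.065,ball_1_center=.048,rack=0,plate=0,beaker=0,grease_tin=0,spanner=0,catch_1=.102)
for n,z in Z.items():
    for r in manip.mark_of(n,"top"):
        u,v=px(r); print(n,round(r["score"],2),round(u,1),round(v,1),atz("top",u,v,z))
for n in["ball_1_center","plate","canister_mouth"]:
    for r in manip.mark_of(n,"side"):
        u,v=px(r); print("side",n,round(r["score"],2),round(u,1),round(v,1),atz("side",u,v,Z[n]))
E
```

```text
pics
canister 0.91 345.1 217.8 [ 0.534 -0.022  0.   ]
canister_mouth 0.56 350.3 217.3 [ 0.526 -0.029  0.122]
cup_1 0.65 336.3 220.7 [0.52  0.011 0.065]
cup_1 0.64 345.0 202.4 [ 0.578 -0.017  0.065]
cup_1 0.59 354.8 225.5 [ 0.505 -0.048  0.065]
ball_1_center 0.73 270.0 230.4 [0.489 0.222 0.048]
ball_1_center 0.35 243.2 232.4 [0.482 0.308 0.048]
rack 0.58 246.2 235.7 [0.473 0.305 0.   ]
plate 0.89 430.0 232.2 [ 0.487 -0.303  0.   ]
beaker 0.63 335.0 143.3 [0.786 0.011 0.   ]
grease_tin 0.69 298.6 270.7 [0.36  0.131 0.   ]
spanner 0.68 361.5 269.1 [ 0.365 -0.075  0.   ]
spanner 0.54 221.6 235.4 [0.474 0.386 0.   ]Traceback (most recent call last):
  File "<stdin>", line 7, in <module>
ValueError: it knows: ball, ball_1_center, ball_2_center, ball_3_center, beaker, canister, canister_mouth, cup, grease_tin, plate, rack, spanner
```

Run:
```python
from h import *
a=cv2.imread("pics/top0.png");b=cv2.imread("pics/side0.png")
c=cv2.resize(a[100:300,180:480],(800,533),interpolation=cv2.INTER_CUBIC)
cv2.imwrite("pics/topc.png",c)
```

```text
(no output)
```

View pics/topc.png

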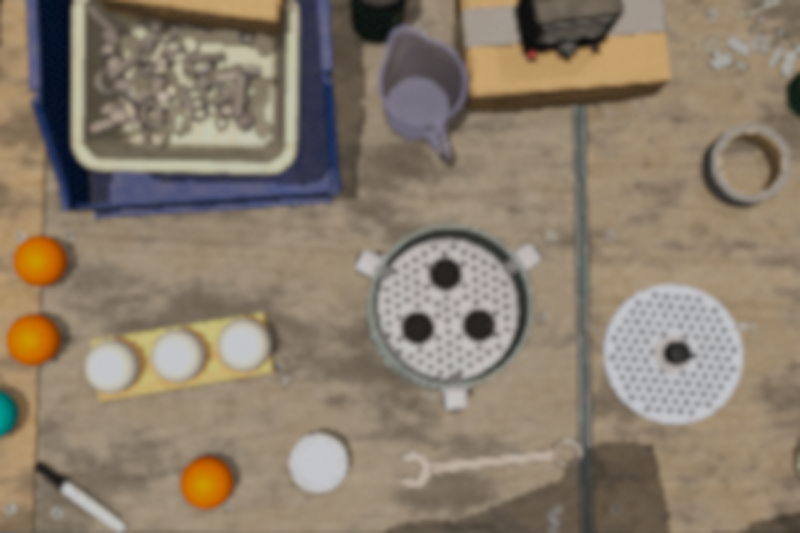

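View pics/side0.png

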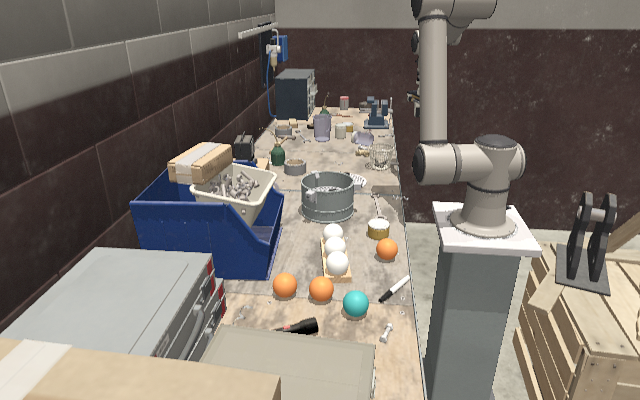

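The top crop shows three white balls on the wooden rack at crop (110,366), (178,355), (243,344), which is full-image (221,237), (247,233), (271,229). The canister has cups at crop (418,327), (446,274), (479,325). The plate's knob is at (677,352).

Things that could be taken for a ball:
- orange balls at crop (40,260), (33,340) and (207,482)
- a turquoise ball at (0,412)
- the tin's white lid at (318,462)

I choose the three white balls on the wood. The side view agrees: white balls in the rack at (333,232), (335,246), (338,263).

```bash
python3 - <<'E'
from h import *
np.set_printoptions(precision=3,suppress=True)
s=manip.sense();print(s["eef_rot"],s["t"])
c,d=ray("wrist",manip.camera_model("wrist")["cx"],manip.camera_model("wrist")["cy"]);print("wristcam",c,d,manip.camera_model("wrist")["fx"], "top",ray("top",320,200))
a=cv2.imread("pics/top0.png")
for u,v in[(221,237),(247,233),(271,229)]: print(atz("top",u,v,.048))
for u,v in[(418,327),(446,274),(479,325)]: print("cup",atz("top",180+u/2.667,100+v/2.667,.065))
E
python3 -m jog '1 55 55 20 0 0 0;1 55 60 20 0 0 0;1 50 60 20 0 0 0;1 50 60 20 0 0 0;1 30 60 20 0 0 0;1 20 60 20 0 0 0;1 20 60 0 0 0 0;1 0 40 0 0 0 0;1 0 0 0 0 0 0'
```

```text
[[ 0.94   0.341  0.   ]
 [ 0.341 -0.94  -0.   ]
 [ 0.     0.    -1.   ]] 0.55
wristcam [ 0.254 -0.466  0.385] [-0.274 -0.098 -0.957] 309.70691628693146 top (array([0.426, 0.081, 1.44 ]), array([ 0.115, -0.014, -0.993]))
[0.467 0.378 0.048]
[0.48  0.295 0.048]
[0.494 0.219 0.048]
cup [0.514 0.009 0.065]
cup [ 0.577 -0.024  0.065]
cup [ 0.516 -0.063  0.065]
t: 1.68
ee_pos: [0.4056, -0.1014, 0.3503]
eef_rot: [[0.939, 0.345, 0.001], [0.345, -0.939, -0.0], [0.001, 0.0, -1.0]]
wrist_force: [0.2, -0.7, -0.4]
finger_gap: 0.0921
finger_force: 0.0
```

```bash
cat >> h.py <<'E'
np.set_printoptions(precision=4,suppress=True)
def marks(cam,n,z,k=4):
    for r in manip.mark_of(n,cam)[:k]:
        u,v=px(r); print(cam,n,round(r["score"],2),round(u,1),round(v,1),atz(cam,u,v,z))
E
python3 - <<'E'
from h import *
snap("wrist","w1")
marks("wrist","canister_mouth",.122);marks("wrist","canister",0);marks("wrist","cup_1",.065);marks("wrist","ball_1_center",.048)
marks("wrist","plate",0)
print(manip.sense()["qpos"])
E
```

```text
wrist canister_mouth 0.93 297.0 51.4 [ 0.5358 -0.0286  0.122 ]
wrist cup_1 0.95 267.5 62.0 [0.5185 0.0106 0.065 ]
wrist cup_1 0.9 308.3 29.2 [ 0.5789 -0.0255  0.065 ]
wrist cup_1 0.59 319.8 79.6 [ 0.5178 -0.0638  0.065 ]
wrist ball_1_center 0.89 147.5 45.6 [0.4996 0.2102 0.048 ]
wrist plate 0.69 455.0 158.7 [ 0.488 -0.316  0.   ]
wrist plate 0.3 119.1 49.1 [0.4854 0.3031 0.    ]
wrist plate 0.23 296.9 66.3 [ 0.5318 -0.0216  0.    ]
[-0.4357  0.0772  1.5951 -0.0003  1.4695  0.7891]
```

View pics/w1.png

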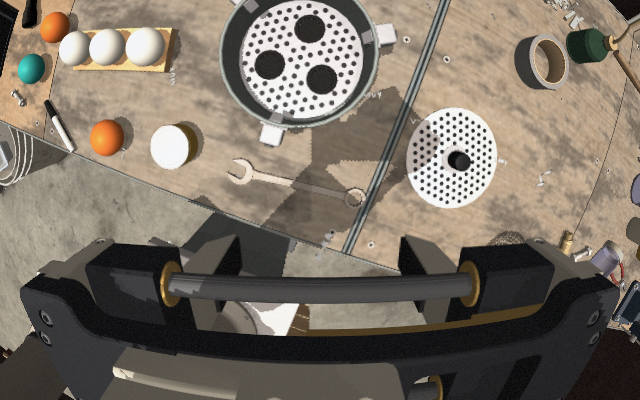

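The wrist view shows white balls on the rack at (75,47), (107,47) and (145,46), with orange and turquoise balls off the rack. The canister is at (300,55) with three black cups, and the plate's knob is at (459,160). Next I go over the rack with the jaws turned to close across it.

```bash
python3 -m jog '1 9 38 -12 0 0 0.173;1 9 38 -12 0 0 0.173;1 9 38 -12 0 0 0.173;1 9 38 -12 0 0 0.173;1 9 38 -12 0 0 0.173;1 9 38 -12 0 0 0.173;1 8 38 -12 0 0 0.173;1 8 35 -12 0 0 0.173;1 0 0 0 0 0 0'
python3 - <<'E'
from h import *
snap("wrist","w2")
marks("wrist","ball_1_center",.048)
for r in manip.cut_out("ball_1","wrist")[:6]:
    m=r["pixels"].astype(np.uint8);c=max(cv2.findContours(m,0,1)[0],key=cv2.contourArea);e=cv2.fitEllipse(c)
    print(r["score"],e,atz("wrist",*e[0],.048), manip.read_camera("wrist")[int(e[0][1]),int(e[0][0])] if 0 else "")
marks("wrist","rack",0)
E
```

```text
t: 3.1
ee_pos: [0.4758, 0.1982, 0.2524]
eef_rot: [[-0.162, 0.987, -0.002], [0.987, 0.162, -0.0], [0.0, -0.002, -1.0]]
wrist_force: [-0.0, -0.3, -0.1]
finger_gap: 0.0918
finger_force: 0.0
wrist ball_1_center 0.79 340.9 164.5 [0.497  0.2183 0.048 ]
0.68 ((206.8289031982422, 106.52786254882812), (52.27283477783203, 54.0068359375), 52.599430084228516) [0.3374 0.2622 0.048 ] 
0.62 ((340.1971740722656, 165.5568084716797), (55.71635818481445, 57.24053192138672), 140.58523559570312) [0.4966 0.2167 0.048 ] 
0.6 ((340.4770812988281, 23.43697166442871), (51.82337188720703, 60.83988952636719), 93.84222412109375) [0.4711 0.3738 0.048 ] 
0.59 ((340.7479553222656, 93.04532623291016), (57.20033645629883, 58.37834548950195), 86.90052795410156) [0.4838 0.296  0.048 ] 
0.52 ((456.9143371582031, 2.9536943435668945), (7.3717851638793945, 35.73758316040039), 90.77949523925781) [0.6003 0.4354 0.048 ]
```

View pics/w2.png

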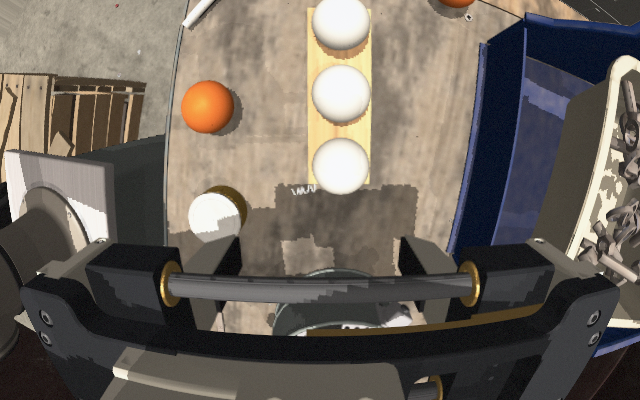

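White balls are at (340,165), (340,93) and (340,23) on the wood, and the orange one at (207,107) is off it. The measured spacing of 80 and 79 mm fits the rack. I take the nearest ball.

```bash
python3 -c "
from h import *
for z in(0,.1,.15): print(atz('wrist',480,45,z),atz('wrist',455,240,z))"
python3 -m jog '1 6 6 -48 0 0 0;1 6 6 -48 0 0 0;1 6 6 -48 0 0 0;1 3 1 -30 0 0 0;1 0 0 -16 0 0 0;1 0 0 0 0 0 0;0.5 0 0 0 0 0 0;0.5 0 0 0 0 0 0;0.5 0 0 0 0 0 0;0.5 0 0 0 0 0 0' 20
```

```text
[0.6616 0.4082 0.    ] [0.6889 0.1297 0.    ]
[0.6105 0.3738 0.1   ] [0.6308 0.1671 0.1   ]
[0.585  0.3566 0.15  ] [0.6018 0.1859 0.15  ]
t: 4.55
ee_pos: [0.4959, 0.2163, 0.0646]
eef_rot: [[-0.16, 0.987, -0.001], [0.987, 0.16, -0.0], [-0.0, -0.001, -1.0]]
wrist_force: [-4.3, -0.6, 6.0]
finger_gap: 0.0627
finger_force: 20.0
```

```bash
python3 -m jog '0.5 0 0 30 0 0 0;0.5 0 0 60 0 0 0;0.5 0 0 60 0 0 0;0.5 0 -45 5 0 0 -0.098;0.5 1 -45 0 0 0 -0.098;0.5 1 -45 0 0 0 -0.098;0.5 1 -45 0 0 0 -0.098;0.5 1 -45 0 0 0 -0.098;0.5 0 -45 0 0 0 -0.098;0.5 0 -45 0 0 0 -0.098;0.5 0 0 0 0 0 0;0.5 0 0 0 0 0 0'
python3 - <<'E'
from h import *
snap("wrist","w3")
marks("wrist","canister_mouth",.122)
for z in(.055,.065,.075): marks("wrist","cup_1",z)
for r in manip.cut_out("canister","wrist")[:1]:
    m=r["pixels"].astype(np.uint8);print(m.sum())
E
```

```text
t: 6.05
ee_pos: [0.5003, -0.0982, 0.2187]
eef_rot: [[0.501, 0.865, -0.001], [0.865, -0.501, 0.001], [0.0, -0.001, -1.0]]
wrist_force: [-0.1, 0.1, -2.5]
finger_gap: 0.0628
finger_force: 20.0
wrist canister_mouth 0.57 312.5 105.3 [ 0.5373 -0.0235  0.122 ]
wrist cup_1 0.85 351.5 81.9 [ 0.5797 -0.0205  0.055 ]
wrist cup_1 0.77 274.9 83.0 [0.5167 0.0151 0.055 ]
wrist cup_1 0.85 351.5 81.9 [ 0.5785 -0.0208  0.065 ]
wrist cup_1 0.77 274.9 83.0 [0.5175 0.0136 0.065 ]
wrist cup_1 0.85 351.5 81.9 [ 0.5772 -0.0212  0.075 ]
wrist cup_1 0.77 274.9 83.0 [0.5184 0.012  0.075 ]
44693
```

View pics/w3.png

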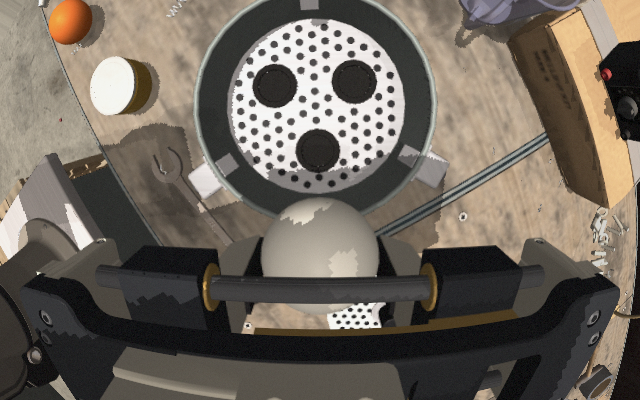

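The picture shows the white ball held at (320,255), and cups at (275,85), (352,81) and (317,150). The rim circle is centred near (316,105).

Run:
```python
from h import *
from scipy.optimize import least_squares as ls
im=cv2.imread("pics/w3.png");g=cv2.cvtColor(im,cv2.COLOR_BGR2GRAY)
C=[]
for u,v in[(352,81),(275,85),(317,150)]:
    m=(g[v-28:v+29,u-28:u+29]<60).astype(np.uint8); m=cv2.morphologyEx(m,cv2.MORPH_OPEN,np.ones((9,9)))
    n,l,s,c=cv2.connectedComponentsWithStats(m);i=1+np.argmax(s[1:,4]);C.append(c[i]+[u-28,v-28]);print(C[-1],s[i])
f=lambda p:np.concatenate([(atz("wrist",*C[k],p[3])[:2]-p[:2]-.042*np.array([np.cos(p[2]+k*2*np.pi/3),np.sin(p[2]+k*2*np.pi/3)])) for k in range(3)])
r=ls(f,[.537,-.025,0,.065]);print(r.x,r.fun*1e3)
# rim: outer edge points from canister mask
m=manip.cut_out("canister","wrist")[0]["pixels"].astype(np.uint8)
c=max(cv2.findContours(m,0,1)[0],key=cv2.contourArea)[:,0,:].astype(float)
P=np.array([atz("wrist",u,v,.122)[:2] for u,v in c if v>2 and v<190])
q=ls(lambda p:np.hypot(*(P-p[:2]).T)-.093,[.537,-.025],loss="soft_l1",f_scale=.001);print("rim",q.x,np.median(abs(q.fun)))
```

```text
[352.4398  81.7994] [   9    8   42   42 1271]
[275.1223  85.9685] [   8    8   41   42 1366]
[317.263  149.6425] [   8    8   42   41 1365]
[ 0.5385 -0.0236  0.0512  0.0585] [-0.1412  0.172   0.2197  0.0342 -0.0785 -0.2062]
rim [ 0.5388 -0.0243] 0.0009689213940951291
```

The cup fit and the rim fit agree within 1 mm: canister centre (0.5387, −0.0239), yaw 2.9°, cup top near 0.059. I place the first ball in the near-right cup at (0.5196, −0.0613).

```bash
python3 -m jog '0.5 10 18 0 0 0 0.052;0.5 9 19 0 0 0 0;0.5 0 0 -40 0 0 0;0.5 0 0 -35 0 0 0;0.5 0 0 -12 0 0 0;0.5 0 0 -6 0 0 0;0.5 0 0 -4 0 0 0;0.5 0 0 -2 0 0 0;0.5 0 0 0 0 0 0'
```

```text
t: 7.52
ee_pos: [0.5199, -0.0617, 0.1204]
eef_rot: [[0.456, 0.89, 0.001], [0.89, -0.456, -0.0], [0.0, 0.001, -1.0]]
wrist_force: [0.2, 0.1, -2.2]
finger_gap: 0.0628
finger_force: 20.0
```

```bash
python3 -m jog '0.5 0 0 -3 0 0 0;0.5 0 0 -3 0 0 0;0.5 0 0 -2 0 0 0;0.5 0 0 0 0 0 0'
```

```text
t: 8.02
ee_pos: [0.5198, -0.0617, 0.112]
eef_rot: [[0.456, 0.89, 0.0], [0.89, -0.456, -0.0], [-0.0, 0.0, -1.0]]
wrist_force: [0.4, -0.3, -1.3]
finger_gap: 0.0634
finger_force: 20.0
```

```bash
python3 -m jog '0.5 0 0 -1.5 0 0 0;0.5 0 0 -1 0 0 0;0.5 0 0 0 0 0 0'
```

```text
t: 8.4
ee_pos: [0.5198, -0.0617, 0.1096]
eef_rot: [[0.456, 0.89, 0.0], [0.89, -0.456, -0.0], [-0.0, 0.0, -1.0]]
wrist_force: [0.1, -1.1, 0.9]
finger_gap: 0.0628
finger_force: 20.0
```

```bash
python3 -m jog '0.76 0 0 0 0 0 0;0.78 0 0 0 0 0 0;0.8 0 0 0 0 0 0;0.8 0 0 15 0 0 0;0.8 0 0 40 0 0 0;0.8 0 0 40 0 0 0;1 -7 57 0 0 0 0.08;1 -7 60 0 0 0 0.08;1 -7 60 0 0 0 0.08;1 -6 60 -10 0 0 0.08;1 -6 60 -30 0 0 0.08;1 -3 57 -20 0 0 0.08;1 0 3 -40 0 0 0.08;1 0 0 -20 0 0 0.067;1 0 0 0 0 0 0'
python3 - <<'E'
from h import *
snap("wrist","w4")
marks("wrist","ball_1_center",.048)
for r in manip.cut_out("ball_1","wrist")[:6]:
    m=r["pixels"].astype(np.uint8);c=max(cv2.findContours(m,0,1)[0],key=cv2.contourArea);e=cv2.fitEllipse(c)
    print(r["score"],e,atz("wrist",*e[0],.048))
snap("top");marks("top","ball_1_center",.093)
E
```

```text
t: 10.28
ee_pos: [0.4834, 0.291, 0.086]
eef_rot: [[-0.153, 0.988, -0.002], [0.988, 0.153, -0.001], [-0.001, -0.002, -1.0]]
wrist_force: [1.6, 0.0, -0.4]
finger_gap: 0.0918
finger_force: 0.0
0.88 ((317.0329284667969, 95.53624725341797), (115.40409088134766, 117.75495147705078), 86.06136322021484) [0.471  0.3772 0.048 ]
0.88 ((119.297607421875, 221.65603637695312), (51.9742317199707, 80.71926879882812), 90.77496337890625) [0.3452 0.2813 0.048 ]
0.87 ((319.0179443359375, 230.72373962402344), (99.87455749511719, 108.67577362060547), 91.24311828613281) [0.4842 0.2988 0.048 ]
0.58 ((397.8009338378906, 2.563324213027954), (6.365392684936523, 48.56892013549805), 90.36392211914062) [0.5077 0.4407 0.048 ]
0.57 ((522.9768676757812, 23.47789192199707), (57.652286529541016, 89.2581787109375), 95.71173858642578) [0.5937 0.4561 0.048 ]
top ball_1_center 0.54 356.3 222.1 [ 0.5137 -0.0499  0.093 ]
```

```bash
python3 -m jog '1 1 6 -13 0 0 0;1 0 0 -9 0 0 0;1 0 0 0 0 0 0;0.5 0 0 0 0 0 0;0.5 0 0 0 0 0 0;0.5 0 0 0 0 0 0;0.5 0 0 0 0 0 0;0.5 0 0 30 0 0 0;0.5 0 0 60 0 0 0;0.5 0 0 60 0 0 0;0.5 6 -57 0 0 0 0.084;0.5 6 -57 0 0 0 0.084;0.5 6 -57 0 0 0 0.084;0.5 6 -57 0 0 0 0.084;0.5 7 -57 0 0 0 0.084;0.5 0 0 0 0 0 0;0.5 0 0 0 0 0 0' 20
```

```text
t: 12.65
ee_pos: [0.5158, 0.0122, 0.2143]
eef_rot: [[-0.542, 0.841, -0.001], [0.841, 0.542, 0.001], [0.001, -0.0, -1.0]]
wrist_force: [-0.6, -0.2, -2.7]
finger_gap: 0.0628
finger_force: 20.0
```

```bash
python3 -m jog '0.5 0 -1 -40 0 0 0;0.5 0 0 -35 0 0 0;0.5 0 0 -12 0 0 0;0.5 0 0 -6 0 0 0;0.5 0 0 -3 0 0 0;0.5 0 0 -2 0 0 0;0.5 0 0 0 0 0 0'
```

```text
t: 13.52
ee_pos: [0.5164, 0.011, 0.1171]
eef_rot: [[-0.543, 0.84, 0.001], [0.84, 0.543, -0.0], [-0.001, 0.001, -1.0]]
wrist_force: [-0.3, 0.2, -3.4]
finger_gap: 0.0634
finger_force: 20.0
```

```bash
python3 -m jog '0.5 0 0 -2.5 0 0 0;0.5 0 0 -2.5 0 0 0;0.5 0 0 -1.5 0 0 0;0.5 0 0 0 0 0 0'
```

```text
t: 14.02
ee_pos: [0.5161, 0.0111, 0.11]
eef_rot: [[-0.543, 0.84, -0.0], [0.84, 0.543, 0.0], [0.0, -0.0, -1.0]]
wrist_force: [-0.1, 0.9, -2.0]
finger_gap: 0.0631
finger_force: 20.0
```

```bash
python3 -m jog '0.5 0 0 -2 0 0 0;0.5 0 0 -1.5 0 0 0;0.5 0 0 0 0 0 0'
```

```text
t: 14.4
ee_pos: [0.5162, 0.011, 0.1067]
eef_rot: [[-0.543, 0.84, 0.0], [0.84, 0.543, -0.0], [-0.0, 0.0, -1.0]]
wrist_force: [-0.8, 0.7, 0.6]
finger_gap: 0.0631
finger_force: 20.0
```

```bash
python3 -m jog '0.76 0 0 0 0 0 0;0.78 0 0 0 0 0 0;0.8 0 0 0 0 0 0;0.8 0 0 15 0 0 0;0.8 0 0 40 0 0 0;0.8 0 0 40 0 0 0;1 -7 57 0 0 0 -0.07;1 -7 60 0 0 0 -0.07;1 -7 60 0 0 0 -0.07;1 -7 60 0 0 0 -0.07;1 -7 60 -10 0 0 -0.07;1 -7 55 -25 0 0 -0.07;1 -2 8 -40 0 0 0;1 0 0 -25 0 0 0;1 0 0 -16 0 0 0;1 0 0 0 0 0 0'
python3 - <<'E'
from h import *
snap("wrist","w5")
for r in manip.cut_out("ball_1","wrist")[:6]:
    m=r["pixels"].astype(np.uint8);c=max(cv2.findContours(m,0,1)[0],key=cv2.contourArea);e=cv2.fitEllipse(c)
    print(r["score"],e,atz("wrist",*e[0],.048))
E
```

```text
t: 16.4
ee_pos: [0.472, 0.3707, 0.0854]
eef_rot: [[-0.153, 0.988, -0.001], [0.988, 0.153, -0.001], [-0.0, -0.001, -1.0]]
wrist_force: [-0.3, 0.0, -0.3]
finger_gap: 0.092
finger_force: 0.0
0.87 ((394.9524230957031, 78.71813201904297), (101.45488739013672, 105.3747787475586), 122.0738754272461) [0.4999 0.4743 0.048 ]
0.85 ((257.7868957519531, 13.704652786254883), (34.11811828613281, 103.57815551757812), 89.29962921142578) [0.4188 0.5002 0.048 ]
0.69 ((521.130126953125, 121.96515655517578), (84.68640899658203, 90.8904800415039), 162.63597106933594) [0.589  0.4697 0.048 ]
0.65 ((315.7366027832031, 231.63880920410156), (98.02117919921875, 107.73846435546875), 89.14860534667969) [0.47   0.3784 0.048 ]
```

```bash
python3 -m jog '1 -1.5 7 -13 0 0 0;1 0 0 -8 0 0 0;1 0 0 0 0 0 0;0.5 0 0 0 0 0 0;0.5 0 0 0 0 0 0;0.5 0 0 0 0 0 0;0.5 0 0 0 0 0 0;0.5 0 0 30 0 0 0;0.5 0 0 60 0 0 0;0.5 0 0 60 0 0 0;0.5 12 -44 0 0 0 0.163;0.5 12 -44 0 0 0 0.163;0.5 12 -44 0 0 0 0.163;0.5 12 -44 0 0 0 0.163;0.5 12 -44 0 0 0 0.163;0.5 12 -44 0 0 0 0.163;0.5 12 -44 0 0 0 0.163;0.5 12 -44 0 0 0 0.163;0.5 14 -47 0 0 0 0.163;0.5 0 0 0 0 0 0' 20
python3 - <<'E'
from h import *
snap("wrist","w6")
E
```

```text
t: 19.0
ee_pos: [0.581, -0.0243, 0.2139]
eef_rot: [[-0.999, -0.047, -0.001], [-0.047, 0.999, -0.001], [0.001, -0.001, -1.0]]
wrist_force: [-0.1, 0.7, -3.2]
finger_gap: 0.0628
finger_force: 20.0
```

View pics/w6.png

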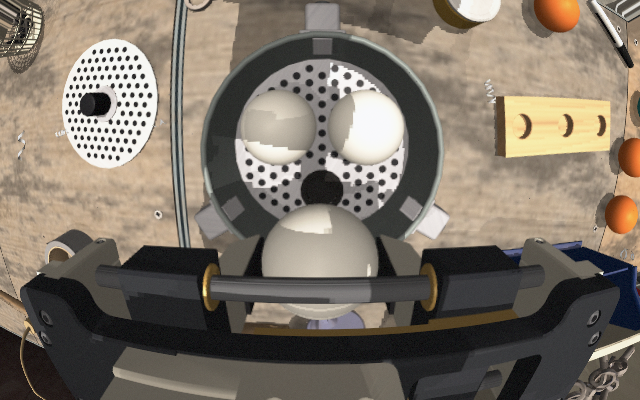

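The picture shows two balls seated in their cups at (278,128) and (366,128). The free cup is at (321,188), just ahead of the held ball, and the rack is empty.

```bash
python3 -m jog '0.5 0 2 -40 0 0 0;0.5 0 0 -35 0 0 0;0.5 0 0 -12 0 0 0;0.5 0 0 -7 0 0 0;0.5 0 0 -4 0 0 0;0.5 0 0 -3 0 0 0;0.5 0 0 0 0 0 0'
```

```text
t: 19.92
ee_pos: [0.5808, -0.019, 0.114]
eef_rot: [[-0.999, -0.05, 0.001], [-0.05, 0.999, -0.0], [-0.001, -0.0, -1.0]]
wrist_force: [0.8, 0.5, -3.0]
finger_gap: 0.0631
finger_force: 20.0
```

```bash
python3 -m jog '0.5 0 0 -2.5 0 0 0;0.5 0 0 -2.5 0 0 0;0.5 0 0 -1.5 0 0 0;0.5 0 0 0 0 0 0'
```

```text
t: 20.42
ee_pos: [0.5806, -0.0189, 0.107]
eef_rot: [[-0.999, -0.05, -0.0], [-0.05, 0.999, 0.0], [-0.0, 0.0, -1.0]]
wrist_force: [-0.1, 1.0, -2.7]
finger_gap: 0.0631
finger_force: 20.0
```

```bash
python3 -m jog '0.5 0 -3 0.5 0 0 0;0.5 0 0 -2 0 0 0;0.5 0 0 -2 0 0 0;0.5 0 0 -1 0 0 0;0.5 0 0 0 0 0 0'
```

```text
t: 21.05
ee_pos: [0.5807, -0.0221, 0.1027]
eef_rot: [[-0.999, -0.05, 0.0], [-0.05, 0.999, -0.0], [-0.0, -0.0, -1.0]]
wrist_force: [-1.4, -1.8, 0.1]
finger_gap: 0.0631
finger_force: 20.0
```

```bash
python3 -m jog '0.76 0 0 0 0 0 0;0.78 0 0 0 0 0 0;0.8 0 0 0 0 0 0;0.8 0 0 15 0 0 0;0.8 0 0 40 0 0 0;0.8 0 0 40 0 0 0;1 -15 -48 10 0 0 0;1 -15 -48 0 0 0 0;1 -15 -48 0 0 0 0;1 -16 -48 0 0 0 0;1 -16 -48 -20 0 0 0;1 -16 -48 -20 0 0 0;1 0 0 0 0 0 0'
python3 - <<'E'
from h import *
snap("wrist","w7")
marks("wrist","plate",0);marks("wrist","canister_mouth",.122)
im=cv2.imread("pics/w7.png");g=cv2.cvtColor(im,cv2.COLOR_BGR2GRAY)
r=manip.cut_out("plate","wrist")[0];m=r["pixels"].astype(np.uint8)
c=max(cv2.findContours(m,0,1)[0],key=cv2.contourArea)[:,0,:]
from scipy.optimize import least_squares as ls
P=np.array([atz("wrist",u,v,.005)[:2] for u,v in c if v<215 and v>2])
q=ls(lambda p:np.hypot(*(P-p[:2]).T)-.086,[.487,-.31],loss="soft_l1",f_scale=.001);print("disc",q.x,np.median(abs(q.fun)),len(P))
snap("top","t7");marks("top","ball_1_center",.09);marks("top","plate",0)
E
```

```text
t: 22.68
ee_pos: [0.4858, -0.3127, 0.1669]
eef_rot: [[-0.999, -0.046, -0.002], [-0.046, 0.999, 0.001], [0.002, 0.001, -1.0]]
wrist_force: [-0.2, 1.2, 0.8]
finger_gap: 0.0919
finger_force: 0.0
wrist plate 0.95 322.1 190.3 [ 0.4904 -0.3066  0.    ]
wrist canister_mouth 0.88 604.6 283.5 [ 0.5391 -0.0123  0.122 ]
disc [ 0.4931 -0.305 ] 0.00038994411294331066 291
top ball_1_center 0.55 362.1 220.4 [ 0.5193 -0.0683  0.09  ]
top ball_1_center 0.2 347.8 216.3 [ 0.5318 -0.0238  0.09  ]
top plate 0.55 431.0 231.7 [ 0.4889 -0.3063  0.    ]
top plate 0.22 359.5 222.2 [ 0.5195 -0.0696  0.    ]
```

View pics/w7.png

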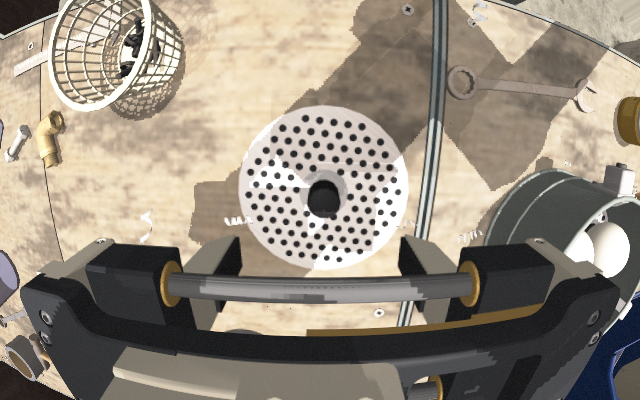

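The plate lies at (323,188) with its knob top at (324,200), and the canister with its balls is on the right. The disc fit gives the centre as (0.493, −0.305). I go down part way and check again.

```bash
python3 -c "
from h import *
print(atz('wrist',324,203,.041))"
python3 -m jog '1 6 7 -40 0 0 0;1 0 0 -36 0 0 0;1 0 0 0 0 0 0'
python3 - <<'E'
from h import *
from scipy.optimize import least_squares as ls
snap("wrist","w8")
r=manip.cut_out("plate","wrist")[0];m=r["pixels"].astype(np.uint8)
c=max(cv2.findContours(m,0,1)[0],key=cv2.contourArea)[:,0,:]
P=np.array([atz("wrist",u,v,.005)[:2] for u,v in c if v<190 and v>2])
q=ls(lambda p:np.hypot(*(P-p[:2]).T)-.086,[.487,-.31],loss="soft_l1",f_scale=.001);print("disc",q.x,np.median(abs(q.fun)),len(P))
marks("wrist","plate",0)
im=cv2.imread("pics/w8.png",0);u0=(im[150:280,250:390]<45).astype(np.uint8);u0=cv2.morphologyEx(u0,cv2.MORPH_OPEN,np.ones((15,15)))
n,l,s,cc=cv2.connectedComponentsWithStats(u0)
for i in range(1,n): u,v=cc[i]+[250,150];print("knob",u,v,s[i],atz("wrist",u,v,.041))
E
```

```text
[ 0.4916 -0.3042  0.041 ]
t: 23.4
ee_pos: [0.4927, -0.3011, 0.0896]
eef_rot: [[-0.999, -0.052, -0.004], [-0.052, 0.999, 0.004], [0.004, 0.004, -1.0]]
wrist_force: [0.3, 0.7, -0.4]
finger_gap: 0.0918
finger_force: 0.0
disc [ 0.4913 -0.3107] 0.00024801120372138635 290
wrist plate 0.83 309.7 208.1 [ 0.4919 -0.3106  0.    ]
wrist plate 0.65 570.9 263.7 [ 0.5443 -0.022   0.    ]
knob 308.340034965035 226.9798951048951 [  37   62   42   31 1144] [ 0.491  -0.3102  0.041 ]
```

```bash
python3 -m jog '1 0 0 0 0 0 0;1 0 0 0 0 0 0'
python3 - <<'E'
from h import *
from scipy.optimize import least_squares as ls
snap("wrist","w9")
m=manip.cut_out("plate","wrist")[0]["pixels"].astype(np.uint8)
c=max(cv2.findContours(m,0,1)[0],key=cv2.contourArea)[:,0,:]
P=np.array([atz("wrist",u,v,.005)[:2] for u,v in c if v<190 and v>2])
q=ls(lambda p:np.hypot(*(P-p[:2]).T)-.086,[.487,-.31],loss="soft_l1",f_scale=.001);print("disc",q.x,np.median(abs(q.fun)),len(P))
print(manip.sense()["ee_pos"])
E
```

```text
t: 23.8
ee_pos: [0.494, -0.3033, 0.0927]
eef_rot: [[-0.999, -0.05, 0.002], [-0.05, 0.999, -0.001], [-0.001, -0.001, -1.0]]
wrist_force: [0.8, 0.4, -1.0]
finger_gap: 0.0916
finger_force: 0.0
disc [ 0.4894 -0.3083] 0.00029820001564647564 292
[ 0.4938 -0.3032  0.0922]
```

```bash
python3 -m jog '1 -3.5 -5 -20 0 0 0;1 0 0 -25 0 0 0;1 0 0 -11 0 0 0;1 0 0 0 0 0 0;0.2 0 0 0 0 0 0;0.2 0 0 0 0 0 0;0.2 0 0 0 0 0 0;0.2 0 0 0 0 0 0;0.2 0 0 0 0 0 0;0.2 0 0 0 0 0 0' 25
```

```text
t: 25.15
ee_pos: [0.4901, -0.3079, 0.0356]
eef_rot: [[-0.999, -0.05, 0.0], [-0.05, 0.999, 0.0], [-0.0, 0.0, -1.0]]
wrist_force: [0.1, 0.1, 0.6]
finger_gap: 0.0366
finger_force: 0.0
```

```bash
python3 -m jog '0.2 0 0 0 0 0 0;0.2 0 0 0 0 0 0;0.2 0 0 20 0 0 0;0.2 0 0 50 0 0 0;0.2 0 0 60 0 0 0;0.2 0 0 50 0 0 0;0.2 0 0 0 0 0 0'
```

```text
t: 26.02
ee_pos: [0.4916, -0.309, 0.2197]
eef_rot: [[-0.999, -0.05, 0.006], [-0.05, 0.999, -0.005], [-0.006, -0.005, -1.0]]
wrist_force: [0.1, 0.7, -2.3]
finger_gap: 0.0293
finger_force: 25.0
```

```bash
python3 -m jog '0.2 8 47 0 0 0 0;0.2 8 47 0 0 0 0;0.2 8 47 0 0 0 0;0.2 8 48 0 0 0 0;0.2 8 48 -5 0 0 0;0.2 8 48 -10 0 0 0;0.2 0 0 0 0 0 0;0.2 0 0 0 0 0 0;0.2 0 0 0 0 0 0'
python3 - <<'E'
from h import *
from scipy.optimize import least_squares as ls
s=manip.sense();snap("wrist","w10");tz=s["ee_pos"][2];print(s["ee_pos"])
m=manip.cut_out("plate","wrist")[0]["pixels"].astype(np.uint8)
c=max(cv2.findContours(m,0,1)[0],key=cv2.contourArea)[:,0,:]
P=np.array([atz("wrist",u,v,tz-.0306)[:2] for u,v in c if v<230 and v>2])
q=ls(lambda p:np.hypot(*(P-p[:2]).T)-.086,[.537,-.025],loss="soft_l1",f_scale=.001);print("disc",q.x,np.median(abs(q.fun)),len(P))
marks("wrist","canister_mouth",.122)
E
```

```text
t: 27.15
ee_pos: [0.5379, -0.024, 0.2001]
eef_rot: [[-0.999, -0.049, -0.001], [-0.049, 0.999, -0.0], [0.001, 0.0, -1.0]]
wrist_force: [0.6, -0.0, -2.2]
finger_gap: 0.0293
finger_force: 25.0
[ 0.5379 -0.024   0.2001]
disc [ 0.5372 -0.0235] 0.00022067082919788317 399
```

View pics/w10.png

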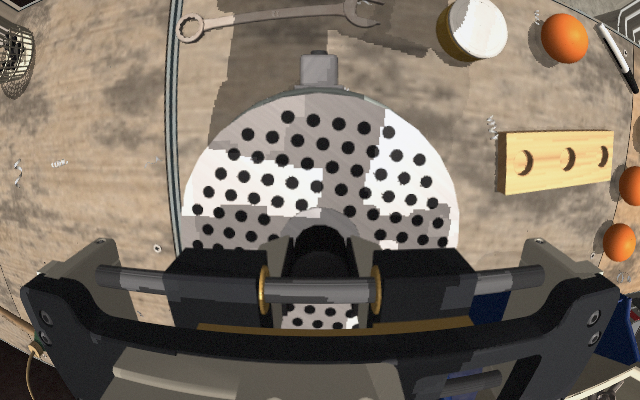

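The plate is held level with its disc centre at (0.5372, −0.0235), so it needs +1.5 mm in x. The canister and front catch are at (318,70) beneath it. I lower it onto the balls.

```bash
python3 -m jog '0.2 1.5 -0.4 -15 0 0 0;0.2 0 0 -12 0 0 0;0.2 0 0 -6 0 0 0;0.2 0 0 -4 0 0 0;0.2 0 0 -3 0 0 0;0.2 0 0 -3 0 0 0;0.2 0 0 -3 0 0 0;0.2 0 0 0 0 0 0' 45
```

```text
t: 28.3
ee_pos: [0.5395, -0.0233, 0.1544]
eef_rot: [[-0.999, -0.05, -0.0], [-0.05, 0.999, 0.0], [0.0, 0.0, -1.0]]
wrist_force: [0.3, 0.0, -1.8]
finger_gap: 0.0293
finger_force: 45.0
```

```bash
python3 -m jog '0.2 0 0 -2 0 0 0;0.2 0 0 -2 0 0 0;0.2 0 0 -2 0 0 0;0.2 0 0 0 0 0 0'
```

```text
t: 28.8
ee_pos: [0.5398, -0.0234, 0.1488]
eef_rot: [[-0.999, -0.05, 0.001], [-0.05, 0.999, -0.0], [-0.001, -0.0, -1.0]]
wrist_force: [-1.0, 0.2, 0.0]
finger_gap: 0.0291
finger_force: 45.0
```

```bash
python3 -m jog '0.2 0 0 -2 0 0 0;0.2 0 0 -2 0 0 0;0.2 0 0 -2 0 0 0;0.2 0 0 0 0 0 0'
```

```text
t: 29.3
ee_pos: [0.54, -0.0234, 0.1431]
eef_rot: [[-0.999, -0.05, 0.001], [-0.05, 0.999, -0.0], [-0.001, -0.0, -1.0]]
wrist_force: [-1.1, -0.0, 5.1]
finger_gap: 0.0295
finger_force: 45.0
```

```bash
python3 -m jog '0.2 -1 0 -2 0 0 0;0.2 0 0 -2 0 0 0;0.2 0 0 -2 0 0 0;0.2 0 0 -2 0 0 0;0.2 0 0 0 0 0 0'
```

```text
t: 29.92
ee_pos: [0.5398, -0.0235, 0.1359]
eef_rot: [[-0.999, -0.05, 0.004], [-0.05, 0.999, -0.0], [-0.004, -0.001, -1.0]]
wrist_force: [0.3, -0.0, 10.1]
finger_gap: 0.0293
finger_force: 45.0
```

```bash
python3 -m jog '0.2 0 0 -2 0 0 0;0.2 0 0 -2 0 0 0;0.2 0 0 -2 0 0 0;0.2 0 0 0 0 0 0'
```

```text
t: 30.42
ee_pos: [0.54, -0.0235, 0.1306]
eef_rot: [[-0.999, -0.05, 0.004], [-0.05, 0.999, -0.001], [-0.004, -0.001, -1.0]]
wrist_force: [-0.7, 1.1, 15.6]
finger_gap: 0.0294
finger_force: 45.0
```

```bash
python3 -m jog '0.2 0 0 -2 0 0 0;0.2 0 0 -2 0 0 0;0.2 0 0 -1.5 0 0 0;0.2 0 0 0 0 0 0' && python3 -c "
from h import *
im=snap('wrist','w11')"
```

```text
t: 30.92
ee_pos: [0.5402, -0.0235, 0.1256]
eef_rot: [[-0.999, -0.05, 0.005], [-0.05, 0.999, -0.001], [-0.005, -0.001, -1.0]]
wrist_force: [-1.0, 0.9, 19.2]
finger_gap: 0.0289
finger_force: 45.0
```

View pics/w11.png

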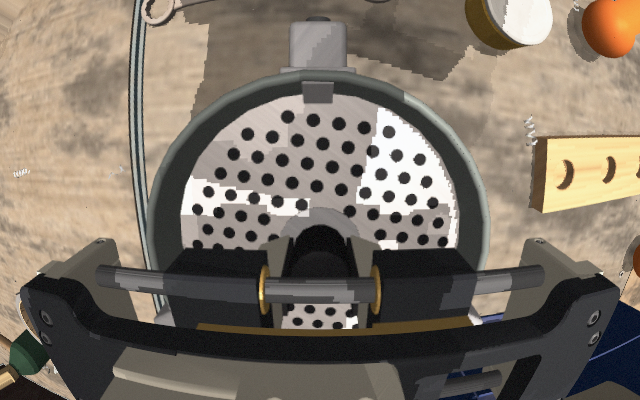

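The front catch at (318,92) has snapped out over the plate edge. The rear two are hidden by the gripper. I press 1 mm more, then ease up and check by force whether the catches hold.

```bash
python3 -m jog '0.2 0 0 -1 0 0 0;0.2 0 0 0 0 0 0;0.2 0 0 2 0 0 0;0.2 0 0 2 0 0 0;0.2 0 0 2 0 0 0;0.2 0 0 1 0 0 0;0.2 0 0 0 0 0 0'
```

```text
t: 31.85
ee_pos: [0.54, -0.0235, 0.1312]
eef_rot: [[-0.999, -0.05, 0.005], [-0.05, 0.999, -0.001], [-0.005, -0.001, -1.0]]
wrist_force: [-0.9, 1.0, 14.1]
finger_gap: 0.0293
finger_force: 45.0
```

```bash
python3 -m jog '0.2 0 0 1 0 0 0;0.2 0 0 1 0 0 0;0.2 0 0 0 0 0 0'
```

```text
t: 32.22
ee_pos: [0.54, -0.0235, 0.1328]
eef_rot: [[-0.999, -0.05, 0.004], [-0.05, 0.999, -0.0], [-0.004, -0.001, -1.0]]
wrist_force: [0.3, 0.6, 11.5]
finger_gap: 0.0295
finger_force: 45.0
```

```bash
python3 -m jog '0.2 0 0 1 0 0 0;0.2 0 0 0 0 0 0'
```

```text
t: 32.48
ee_pos: [0.5399, -0.0235, 0.1329]
eef_rot: [[-0.999, -0.05, 0.003], [-0.05, 0.999, -0.0], [-0.003, -0.001, -1.0]]
wrist_force: [3.4, 0.2, 6.3]
finger_gap: 0.0291
finger_force: 45.0
```

```bash
python3 -m jog '0.2 0 0 1 0 0 0;0.2 0 0 0 0 0 0' && python3 -c "
from h import *
print(manip.sense()['moment'])"
```

```text
t: 32.72
ee_pos: [0.5399, -0.0235, 0.1329]
eef_rot: [[-0.999, -0.05, 0.003], [-0.05, 0.999, -0.0], [-0.003, -0.0, -1.0]]
wrist_force: [6.2, -0.8, -0.4]
finger_gap: 0.029
finger_force: 45.0
[ 0.08   -1.1287  0.0783]
```

```bash
python3 -m jog '0.2 0 0 -3 0 0.004 0;0.2 0 0 -2 0 0.004 0;0.2 0 0 -2 0 0 0;0.2 0 0 -2 0 0 0;0.2 0 0 -1 0 0 0;0.2 0 0 -0.5 0 0 0;0.2 0 0 0 0 0 0' && python3 -c "
from h import *
print(manip.sense()['moment'])"
```

```text
t: 33.6
ee_pos: [0.5401, -0.0235, 0.125]
eef_rot: [[-0.999, -0.05, -0.003], [-0.05, 0.999, -0.001], [0.003, -0.0, -1.0]]
wrist_force: [-1.2, 0.1, 19.0]
finger_gap: 0.0294
finger_force: 45.0
[ 0.2367 -0.0286 -0.0279]
```

```bash
python3 -m jog '0.2 0 0 -0.7 0 0 0;0.2 0 0 0 0 0 0;0.2 0 0 2 0 -0.003 0;0.2 0 0 2 0 0 0;0.2 0 0 2 0 0 0;0.2 0 0 2 0 0 0;0.2 0 0 1 0 0 0;0.2 0 0 1 0 0 0;0.2 0 0 0 0 0 0' && python3 -c "
from h import *
print(manip.sense()['moment'])"
```

```text
t: 34.72
ee_pos: [0.5397, -0.0235, 0.1328]
eef_rot: [[-0.999, -0.05, -0.002], [-0.05, 0.999, -0.0], [0.002, -0.0, -1.0]]
wrist_force: [3.1, 0.6, 8.1]
finger_gap: 0.0295
finger_force: 45.0
[ 0.197  -0.5541  0.0239]
```

The moment is fully explained by the side force times a constant lever of about 0.18 m. The catches therefore hold evenly. I ease off and let go.

```bash
python3 -m jog '0.2 -1 0 0.8 0 0 0;0.2 -1 0 0.4 0 0 0;0.25 0 0 0 0 0 0;0.38 0 0 0 0 0 0;0.42 0 0 0 0 0 0;0.45 0 0 0 0 0 0' 10 && python3 -m jog '0.48 0 0 15 0 0 0;0.5 0 0 40 0 0 0;0.5 0 0 50 0 0 0;0.5 10 0 50 0 0 0;0.5 40 0 0 0 0 0;0.5 30 0 0 0 0 0;0.5 0 0 0 0 0 0;0.5 0 0 0 0 0 0' && python3 -c "
from h import *
im=snap('wrist','w12')"
```

```text
t: 35.48
ee_pos: [0.536, -0.0232, 0.1327]
eef_rot: [[-0.999, -0.05, -0.007], [-0.05, 0.999, 0.0], [0.007, 0.001, -1.0]]
wrist_force: [0.3, 0.1, -0.0]
finger_gap: 0.0406
finger_force: 0.0
t: 36.48
ee_pos: [0.6159, -0.0233, 0.2884]
eef_rot: [[-0.999, -0.05, -0.006], [-0.05, 0.999, 0.0], [0.006, 0.0, -1.0]]
wrist_force: [-0.4, -0.3, -0.6]
finger_gap: 0.0459
finger_force: 0.0
```

View pics/w12.png

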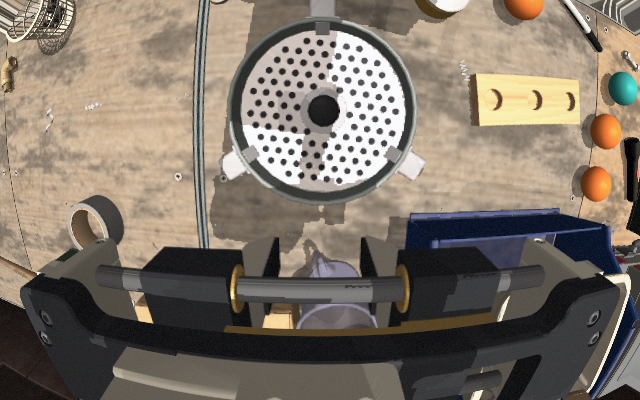

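All three catches, at (322,28), (243,155) and (393,155), overlap the plate's edge. The plate is level with its knob at (323,110), and the robot is clear.

```bash
python3 -c "
from h import *
print(manip.job_done())"
```

```text
the job is handed in; nothing more can be done
None
```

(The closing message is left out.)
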